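# Empty the trough of used sample tubes into the discard jar

### The arm

A 7-joint arm with a two-finger parallel gripper is mounted at the origin on the work surface. World frame = base frame: x ahead of the robot, y to its left, z up, the work surface at z = 0. Lengths are in m, angles in rad, forces in N, time in s.
With the tool pointing down it reaches from about 0.425 to 0.825 m from the base axis. Payload 3.6 kg.
Tool frame: the origin (TCP) lies midway between the tips of the shut fingers; the grasp point (between the pads) lies 19 mm behind it; z points along the fingers, y is the line along which they close (so a half turn about z gives the same grasp; the last joint's range is limited). The gripper opens to 93 mm and grips with 3 to 60 N. Pads are 15 mm wide; open, the fingers measure 128 mm over their backs; the gripper's body (75 mm by 188 mm) begins 65 mm behind the grasp point.
Start: joints at [-1.313, 0.615, -0.013, 1.423, 0.008, 1.103, -0.04], TCP at [0.182, 0.624, 0.219] pointing down, gripper open.
Joint ranges: [-3.12, 3.12], [-0.3, 2.06], [-1.34, 1.32], [0.26, 2.42], [-1.36, 4.5], [0.01, 1.98], [-2.84, 2.84]. Speed limits (rad/s): [2.79, 2.79, 3.14, 3.14, 3.14, 3.14, 3.14].

### API

Orientations are given as a rotation vector (axis times angle).
In Python, from bench import status, cams, close_job gives the robot as it stands. The module is installed in compiled form; this text tells all that it offers.
- The arm moves only by the tool carry_out, never from a script. Its argument "targets" is one flat list of numbers, 7 for each row, row after row: the shift along the world's x, y, z as a fraction of full scale, then the turn, a rotation vector about the world's x, y, z as a fraction of full scale, then the gripper's target within -1 to 1 (shut at 1, half-way at 0, fully open at -1). A call has 1 to 12 rows; each row shifts and turns the commanded pose from where the row before left it; what a row does not reach is not made up. Full scale, the value 1, is 40 mm for a shift and 0.08 rad for a turn. A row lasts 1/12 s, in which the tool goes at most 41.7 mm and 7.16 degrees, less where a joint would pass 70% of its speed; a pose out of reach is approached as far as the arm can. A call with a number of a shift or a turn outside -1 to 1 is refused whole. A call with a gripper value outside its range is refused whole. The fingers move at their own pace and stop on an object; the grip force is fixed at half the most. Time passes only in rows, so rows that do not move let the fingers close. It gives the time, the measured TCP pose, the force, the opening and the grip force at its end, in the units of the state.
- status.state(): the state, without advancing time (a new reading comes with each control period).
- cams.snapshot(name): name is "scene" or "side" or "wrist"; returns a dict with "image" (480x640x3 uint8, blue, green, red), "intrinsics" (3x3 intrinsics, pixels), "eye" and "rotation" of the camera in the world; the wrist camera has in their place "T_tool_cam" (4x4, takes a point from camera to tool coordinates, whose origin is the TCP and whose axes are the flange's). Camera axes: x right, y down, z forward; pixel columns grow to the right and rows downward; lengths in m; the calibration is good to about 2 mm. The wrist camera is an equidistant fisheye: a pixel r from the principal point sees the ray r / f radians off the axis. A picture is of the moment at which its call begins: read the wrist's pose just before it. There is no depth.
- close_job(): hands the job in; it is judged then, once.
The state is a dict: "clock": time; "qpos": joint angles; "joint_velocities": joint speeds; "joint_efforts": joint torques, N m; "tcp_pos": TCP position; "tool_rot": TCP orientation; "contact_force": force on the tool from outside, world axes, zero at the start; "torque": the same for the moment, N m; "width": finger opening in m; "finger_force": force on a finger pad.
Only numpy, scipy, OpenCV 4.12 (cv2) and the standard library are available. Lean on these libraries where they do the work, as an engineer would, in place of code of your own. Each camera call takes 0.05 s, during which the arm holds its last target. There are 200 camera calls.

### The job

The steel trough in the white cradle holds four used sample tubes: lift it level out of its two brackets, set the underside of its open nose lightly on the rim of the grey collar in the discard jar's mouth, nose over the opening, and tip it with the nose still resting there until all four tubes have slid down into the jar. Then put the empty trough back in the cradle, upright and seated in both brackets, and let go. Do not spill a tube, do not push the jar about or lean hard on it, and leave the rack, the cup and the bottle where they stand.

Things in the scene. Friction and masses are not known exactly. Their poses are not given: they have to be found in the camera images.
- cradle: White cradle fixed to the bench: foot 190 x 100 x 10 mm, two open-topped U brackets at x = -65 and +65 mm, each 14 mm long. Bracket floors 50 mm above the bench, slot 51 mm wide (trough 44), cheeks 33 mm above the floors, flared at the top (74 mm over all). 116 mm free between the brackets. Origin: centre of the foot's underside; z up, x along the trough's length.
- trough: Loose steel trough 200 x 44 mm, 36 mm high (20 at the nose's last 30 mm), sheet 3 mm; +x end (nose) open, -x end closed; 0.19-0.32 kg. Origin: underside, mid length; x to the nose, z up. Lies in both brackets, nose roughly to the robot. Grip across the side walls at mid length, about 20 mm above the underside; it can slip a little in the grip, so rest its nose by touch.
- trough_nose (a point): The pouring edge: middle of the lower front edge of the trough's floor, 100 mm from the trough's origin along its x.
- jar: Loose white discard jar on the bench, 0.55 kg, round, pour from any side: body 140 mm across to 110 mm, shoulder to 130 mm, neck 80 mm across to 150 mm. A stiff grey push-in collar (bounce guard), 72 mm outside, 65 mm inside, stands out of the neck; its rim is 160 to 195 mm above the jar's underside, differently each time and not measured: feel for it. Origin: centre of the underside; z up.
- jar_neck (a point): Centre of the top of the jar's neck, on the jar's axis, 150 mm above its underside (the collar's rim is 10 to 45 mm above this point).
- tube0: Capped sample tube, rigid, round-ended, 80 mm long, 15 mm diameter, 16 g; origin at the middle of its axis, x along the axis towards the grey cap. It starts lying lengthwise on the trough's floor, in the front pair, towards the nose. All four are alike; they begin to slide at 22 to 34 degrees of tip (hidden friction) and may need a jog.
- tube1: Capped sample tube, rigid, round-ended, 80 mm long, 15 mm diameter, 16 g; origin at the middle of its axis, x along the axis towards the grey cap. It starts lying lengthwise on the trough's floor, in the front pair, towards the nose.
- tube2: Capped sample tube, rigid, round-ended, 80 mm long, 15 mm diameter, 16 g; origin at the middle of its axis, x along the axis towards the grey cap. It starts lying lengthwise on the trough's floor, in the rear pair, towards the tail.
- tube3: Capped sample tube, rigid, round-ended, 80 mm long, 15 mm diameter, 16 g; origin at the middle of its axis, x along the axis towards the grey cap. It starts lying lengthwise on the trough's floor, in the rear pair, towards the tail.
- rack: Bystander: white two-tier tube rack, empty, 230 x 70 x 73 mm with loop handles up to 98 mm, on the bench beyond the work. Origin: centre of its underside; x along its length.
- cup: Bystander: sample cup with a blue cap, 60 mm diameter, 68 mm high, on the bench on the robot's side of the work. Origin: centre of its underside.
- reagent: Bystander: brown reagent bottle, 60 mm diameter, 150 mm high, on the bench beyond the work. Origin: centre of its underside.
Things that resemble listed ones, but are neither listed nor needed, are in the scene too. What is shaped like the tube1 but green or yellow is not meant.

How it is judged:
On the way, in this order (a step that is already met when the one before it is completed fails the run):
1. the trough has been lifted level, clear of both brackets (underside 36 mm or more above the bracket floors, tilt under 10 degrees) (z of trough in the frame of cradle above 0.086 m and angle between trough's own z axis and vertical below 0.175 rad), for 0.05 s.
2. the trough, tipped over 17 degrees, rests its nose on the rim of the jar's collar, over the mouth (touch over 0.3 N, nose within 40 mm of the jar's axis seen from above) (contact force between trough and jar above 0.3 N and angle between trough's own z axis and vertical above 0.3 rad and horizontal distance between trough_nose and jar_neck below 0.04 m), for 0.3 s.
3. all four tubes lie inside the jar (horizontal distance between each of tube0, tube1, tube2, tube3 and jar below 0.075 m and z of tube0 in the frame of jar between 0 and 0.12 m and z of tube1 in the frame of jar between 0 and 0.12 m and z of tube2 in the frame of jar between 0 and 0.12 m and z of tube3 in the frame of jar between 0 and 0.12 m), for 0.2 s.
At the end, for the whole second after the job is handed in: All four tubes inside the jar (middles under 120 mm above its underside); trough at rest in both brackets (height within 5 mm, centred to 25 mm lengthwise and 8 mm across, tilt under 3.4 degrees, either end forward); jar upright, within 30 mm of its start (all of step 3 and x of trough in the frame of cradle between -0.025 and 0.025 m and y of trough in the frame of cradle between -0.008 and 0.008 m and z of trough in the frame of cradle between 0.046 and 0.055 m and angle between trough's own z axis and vertical below 0.06 rad and linear speed of trough below 0.02 m/s and angle between jar's own z axis and vertical below 0.05 rad and distance of jar from where it was at the start of the episode below 0.03 m); the robot touches nothing.
It fails at once if a tube spilled beside the jar (on the bench) ((height (world z) of tube0 below 0.04 m and horizontal distance between tube0 and jar above 0.08 m) or (height (world z) of tube1 below 0.04 m and horizontal distance between tube1 and jar above 0.08 m) or (height (world z) of tube2 below 0.04 m and horizontal distance between tube2 and jar above 0.08 m) or (height (world z) of tube3 below 0.04 m and horizontal distance between tube3 and jar above 0.08 m)).
It fails at once if jar pushed 30 mm or more, or tipped over 11 degrees (distance of jar from where it was at the start of the episode above 0.03 m or angle between jar's own z axis and vertical above 0.2 rad).
It fails at once if trough leaned on the jar with over 15 N (contact force between trough and jar above 15 N).
It fails at once if a bystander moved over 20 mm (distance of any of rack, cup, reagent from where it was at the start of the episode above 0.02 m).
It also fails if it takes over 59 s, if anything falls off the work surface, if the arm or the gripper's body presses on something with over 40 N, if the wrist force passes 120 N, or if a joint passes its speed limit or range.

## Working session

There is one attempt and no reset: what is moved stays moved. The work goes in short steps, Python scripts to look and compute and a tool call to move; the robot and the scene stay as the last step left them, time stands still between calls to the robot, and variables do not carry over. Pictures are saved under pics/ and viewed, at most 12 in all, crops included, and the job is handed in when it is done.

Besides the shell and the picture viewer there is one more tool, called after "Request:" as name(argument=value, ...) on one line, values as JSON. carry_out: Moves the arm, as the interface text tells. Its arguments: {"type":"object","properties":{"targets":{"type":"array"}},"required":["targets"]}

```bash
mkdir -p pics
cat > h.py <<'E'
import numpy as np, cv2
from bench import status, cams
def snap(n,tag):
    s=status.state(); d=cams.snapshot(n); cv2.imwrite(f'pics/{tag}.png',d['image']); 
    d={k:np.array(v) for k,v in d.items()}; d['tcp']=np.array(s['tcp_pos']); d['rot']=np.array(s['tool_rot']); np.savez(f'pics/{tag}.npz',**d); return d
def ray(d,u,v):
    r=np.linalg.inv(d['intrinsics'])@[u,v,1]; return d['eye'],d['rotation']@r
def atz(d,u,v,z):
    e,r=ray(d,u,v); return e+r*(z-e[2])/r[2]
def tri(d1,p1,d2,p2):
    A=[];b=[]
    for d,p in((d1,p1),(d2,p2)):
        e,r=ray(d,*p); r=r/np.linalg.norm(r); P=np.eye(3)-np.outer(r,r); A.append(P); b.append(P@e)
    return np.linalg.lstsq(np.vstack(A),np.hstack(b),rcond=None)[0]
def proj(d,X):
    c=d['rotation'].T@(np.array(X)-d['eye']); p=d['intrinsics']@c; return p[:2]/p[2]
E
python3 - <<'E'
from h import *
for n in('scene','side'):
    d=snap(n,n+'0'); print(n,d['eye'],d['rotation'].round(3).tolist(),d['intrinsics'].tolist())
s=status.state(); print(s['tcp_pos'],s['tool_rot'],s['width'],s['clock'],s['contact_force'])
E
```

```text
scene [0.76883546 0.33782077 0.75838187] [-0.762, -2.794, 0.791] [[465.16191594858253, 0.0, 321.5810789132919], [0.0, 465.16191594858253, 248.87675686485366], [0.0, 0.0, 1.0]]
side [ 0.27034608 -0.59613388  0.77288406] [-2.301, 0.595, -0.219] [[516.6052037670402, 0.0, 311.78402707091556], [0.0, 516.6052037670402, 242.70604824105854], [0.0, 0.0, 1.0]]
[0.18178488 0.62333626 0.21761282] [-0.44411259 -3.10972943  0.00352442] 0.09292931872605054 0.1 [-0.30315728  0.05636274  0.23364391]
```

View pics/scene0.png

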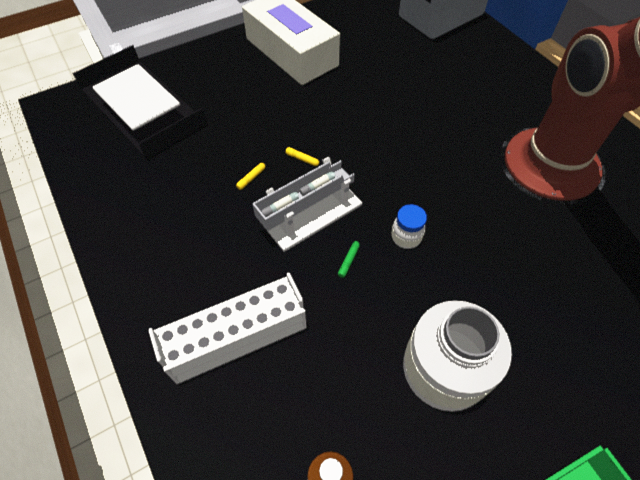

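View pics/side0.png

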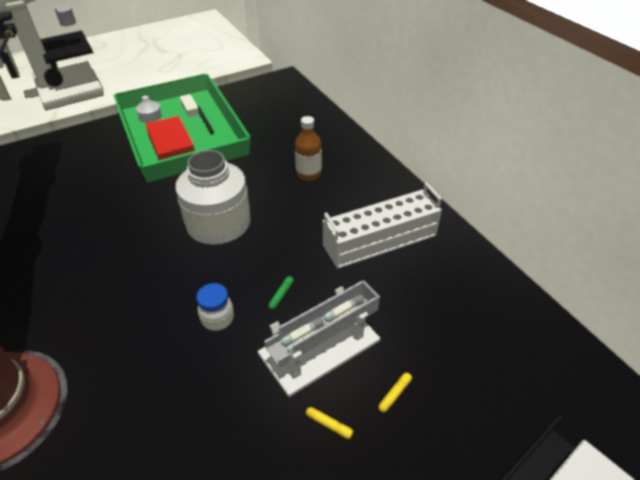

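```bash
sed -i "s/    d=\(.*\)np.array(v) for k,v in d.items()};/    d=\1np.array(v) for k,v in d.items()}\n    if 'rotation' in d and d['rotation'].ndim==1: d['rotation']=cv2.Rodrigues(d['rotation'])[0]\n   /" h.py
python3 - <<'E'
from h import *
a=dict(np.load('pics/scene0.npz'));b=dict(np.load('pics/side0.npz'))
for n,d in(('scene0',a),('side0',b)):
    d['rotation']=cv2.Rodrigues(d['rotation'])[0]; np.savez(f'pics/{n}.npz',**d)
for p in[(285,249),(361,205)]: print('sc',atz(a,*p,.005 if 0 else 0.01).round(3))
for p in[(260,352),(292,391),(380,338)]: print('si',atz(b,*p,.01).round(3))
print('collar',tri(a,(472,331),b,(207,160)).round(3))
print('cup',atz(a,411,217,.068).round(3),atz(b,212,295,.068).round(3))
print('bottle',tri(a,(331,468),b,(307,122)).round(3))
for p in [(168,350),(297,288)]: print('rack',atz(a,*p,.073).round(3))
g=lambda n,x,y,w,h:cv2.resize(cv2.imread(f'pics/{n}.png')[y:y+h,x:x+w],(400,300),interpolation=cv2.INTER_CUBIC)
cv2.imwrite('pics/m.png',np.vstack([np.hstack([g('scene0',240,150,133,100),g('scene0',400,295,133,100)]),np.hstack([g('side0',250,280,133,100),g('side0',150,145,133,100)])]))
E
```

```text
sc [ 0.598 -0.095  0.01 ]
sc [ 0.418 -0.108  0.01 ]
si [ 0.414 -0.119  0.01 ]
si [ 0.428 -0.211  0.01 ]
si [ 0.609 -0.196  0.01 ]
collar [0.477 0.238 0.163]
cup [ 0.382 -0.005  0.068] [ 0.378 -0.009  0.068]
bottle [0.726 0.284 0.145]
rack [0.852 0.011 0.073]
rack [0.631 0.018 0.073]
```

View pics/m.png

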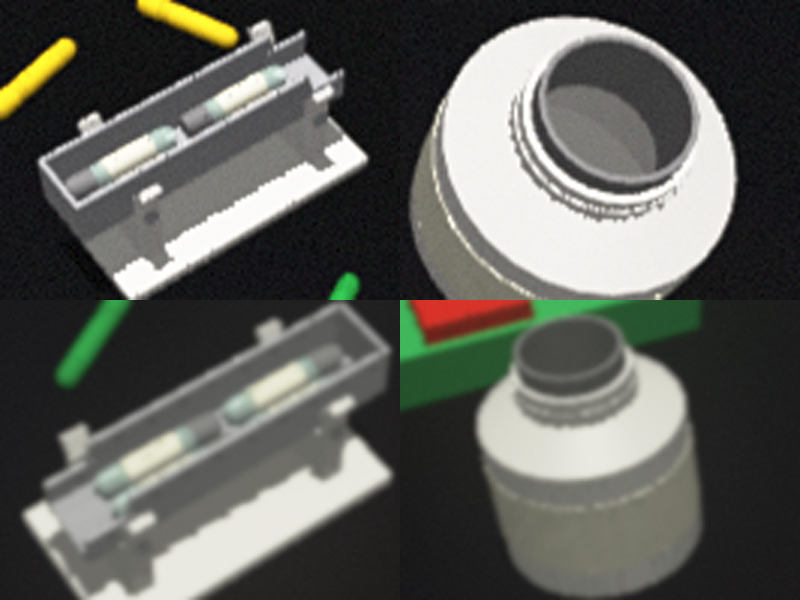

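Run:
```python
from h import *
a=dict(np.load('pics/scene0.npz'));b=dict(np.load('pics/side0.npz'))
for p in[(284,249.3),(362,202)]: print('sc foot',atz(a,*p,.01).round(3))
for p in[(257.7,351),(292,391),(380.3,338)]: print('si foot',atz(b,*p,.01).round(3))
for p in[(254,203.3),(265,218)]: print('sc tail',atz(a,*p,.086).round(3))
for p in[(364,281.7),(379.3,296.7)]: print('si tail',atz(b,*p,.086).round(3))
A,B=(472.6,332.3),(206.5,161.5)
c=tri(a,A,b,B);print('collar',c.round(3),proj(a,c),proj(b,c))
# fit collar circle: extreme pixels
for z in(.16,.17,.18,.19): print(z,atz(a,*A,z).round(3),atz(b,*B,z).round(3), 'diam',np.linalg.norm(atz(a,445.7,328,z)-atz(a,499.5,336,z)).round(4))
```

```text
sc foot [ 0.6   -0.095  0.01 ]
sc foot [ 0.413 -0.114  0.01 ]
si foot [ 0.411 -0.115  0.01 ]
si foot [ 0.428 -0.211  0.01 ]
si foot [ 0.609 -0.196  0.01 ]
sc tail [ 0.618 -0.165  0.086]
sc tail [ 0.616 -0.126  0.086]
si tail [ 0.616 -0.126  0.086]
si tail [ 0.62  -0.166  0.086]
collar [0.475 0.239 0.159] [472.47420004 332.31914852] [206.41640751 161.47863877]
0.16 [0.476 0.239 0.16 ] [0.475 0.238 0.16 ] diam 0.072
0.17 [0.48  0.241 0.17 ] [0.472 0.224 0.17 ] diam 0.0708
0.18 [0.485 0.242 0.18 ] [0.469 0.21  0.18 ] diam 0.0696
0.19 [0.49  0.244 0.19 ] [0.465 0.197 0.19 ] diam 0.0684
```

Request:
carry_out(targets=[0.61, -0.74, 0.1, 0, 0, 0.43, -1, 0.61, -0.74, 0.1, 0, 0, 0.43, -1, 0.61, -0.74, 0.1, 0, 0, 0.43, -1, 0.61, -0.74, 0.1, 0, 0, 0.43, -1, 0.61, -0.74, 0.1, 0, 0, 0.43, -1, 0.61, -0.74, 0.1, 0, 0, 0.43, -1, 0.61, -0.74, 0.1, 0, 0, 0.43, -1, 0.61, -0.74, 0.1, 0, 0, 0.43, -1, 0.61, -0.74, 0.1, 0, 0, 0.43, -1, 0.61, -0.74, 0.1, 0, 0, 0.43, -1, 0.61, -0.74, 0.1, 0, 0, 0.43, -1])

```text
clock: 1.02
tcp_pos: [0.451, 0.2965, 0.2625]
tool_rot: [0.151, -3.137, 0.001]
contact_force: [0.2, 0.2, 0.1]
width: 0.0928
finger_force: 0.0
```

Request:
carry_out(targets=[0.14, -0.95, 0, 0, 0, 0, -1, 0.14, -0.95, 0, 0, 0, 0, -1, 0.14, -0.95, 0, 0, 0, 0, -1, 0.14, -0.95, 0, 0, 0, 0, -1, 0.14, -0.95, 0, 0, 0, 0, -1, 0.14, -0.95, 0, 0, 0, 0, -1, 0.14, -0.95, 0, 0, 0, 0, -1, 0.14, -0.95, 0, 0, 0, 0, -1, 0.14, -0.95, 0, 0, 0, 0, -1, 0.14, -0.95, 0, 0, 0, 0, -1, 0.14, -0.95, 0, 0, 0, 0, -1, 0.14, -0.95, 0, 0, 0, 0, -1])

```text
clock: 2.02
tcp_pos: [0.5172, -0.1594, 0.2624]
tool_rot: [0.149, -3.137, -0.001]
contact_force: [-0.1, -0.3, -0.2]
width: 0.093
finger_force: 0.0
```

Run:
```python
from h import *
import time
d=snap('wrist','w1'); print({k:v.tolist() for k,v in d.items() if k!='image'})
R=cv2.Rodrigues(d['rot'])[0];print(R.round(3))
s=status.state();print(s['qpos'],s['clock'],s['contact_force'])
```

```text
{'intrinsics': [[371.64829954431775, 0.0, 315.92738397292345], [0.0, 371.64829954431775, 245.95096267112388], [0.0, 0.0, 1.0]], 'T_tool_cam': [[0.0012283067814374427, -0.956179897536284, -0.29277721019565284, 0.08174035731419937], [0.9999992316010083, 0.001125439726837304, 0.0005197911231392975, 0.0018471677463429148], [-0.00016751071939677807, -0.29277762368890164, 0.9561805451938646, -0.16514380546285012], [0.0, 0.0, 0.0, 1.0]], 'tcp': [0.5172010833561318, -0.15935385881727201, 0.2623660472155478], 'rot': [0.1486414432255469, -3.1373581048978507, -0.0005062132839189673]}
[[-0.996 -0.095 -0.001]
 [-0.095  0.996  0.   ]
 [ 0.001  0.    -1.   ]]
[ 0.21179109  0.4064085   0.0906215   1.67240108 -0.0310315   1.06169559
  1.96263837] 2.0667 [ 0.41146545 -6.73681766 -0.19555741]
```

View pics/w1.png

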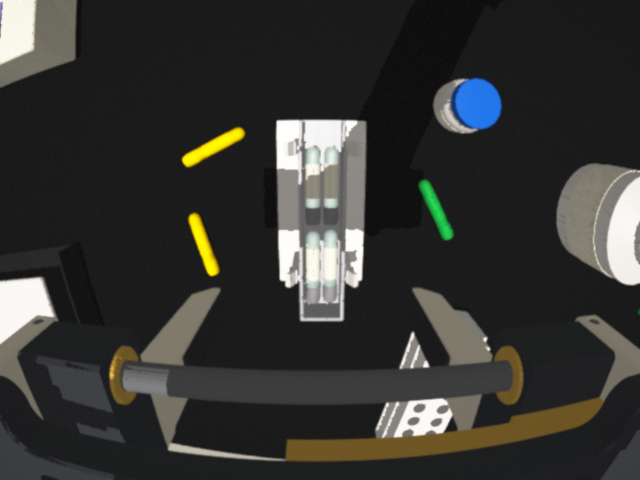

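```bash
cat >> h.py <<'E'
def watz(d,u,v,z):
    K=d['intrinsics']; x=np.array([u-K[0,2],v-K[1,2]])/K[0,0]; t=np.linalg.norm(x)
    r=np.r_[np.sin(t)*x/t,np.cos(t)]; T=d['T_tool_cam']; R=cv2.Rodrigues(d['rot'])[0]
    e=d['tcp']+R@T[:3,3]; r=R@T[:3,:3]@r; return e+r*(z-e[2])/r[2]
E
python3 - <<'E'
from h import *
d=dict(np.load('pics/w1.npz'))
for n,u,v,z in [('tailL',299,320,.086),('tailR',343,320,.086),('noseL',302,123,.07),('noseR',343,123,.07),('footNL',277,121,.01),('footNR',366,122,.01),('cup',477,104,.068)]: print(n,watz(d,u,v,z).round(4))
E
```

```text
tailL [ 0.6213 -0.1649  0.086 ]
tailR [ 0.6171 -0.1194  0.086 ]
noseL [ 0.4247 -0.1794  0.07  ]
noseR [ 0.4208 -0.1408  0.07  ]
footNL [ 0.4228 -0.2096  0.01  ]
footNR [ 0.4142 -0.1113  0.01  ]
cup [ 0.3805 -0.0072  0.068 ]
```

Request:
carry_out(targets=[0.02, 0.16, -0.9, 0, 0, 0, -1, 0, 0, -0.9, 0, 0, 0, -1, 0, 0, -0.9, 0, 0, 0, -1, 0, 0, -0.9, 0, 0, 0, -1, 0, 0, -0.9, 0, 0, 0, -1, 0, 0, -0.5, 0, 0, 0, -1, 0, 0, -0.28, 0, 0, 0, -1, 0, 0, 0, 0, 0, 0, -1])

```text
clock: 2.73
tcp_pos: [0.516, -0.1502, 0.0484]
tool_rot: [0.149, -3.131, -0.003]
contact_force: [0.7, 1.0, -0.0]
width: 0.0931
finger_force: 0.0
```

Request:
carry_out(targets=[0, 0, 0, 0, 0, 0, 1, 0, 0, 0, 0, 0, 0, 1, 0, 0, 0, 0, 0, 0, 1, 0, 0, 0, 0, 0, 0, 1, 0, 0, 0, 0, 0, 0, 1, 0, 0, 0, 0, 0, 0, 1, 0, 0, 0, 0, 0, 0, 1, 0, 0, 0, 0, 0, 0, 1, 0, 0, 0, 0, 0, 0, 1, 0, 0, 0, 0, 0, 0, 1])

```text
clock: 3.57
tcp_pos: [0.5186, -0.1517, 0.0517]
tool_rot: [-0.148, 3.137, -0.001]
contact_force: [-0.6, -1.3, 1.8]
width: 0.0438
finger_force: 30.0
```

Request:
carry_out(targets=[0, 0, 0.2, 0, 0, 0, 1, 0, 0, 0.3, 0, 0, 0, 1, 0, 0, 0.4, 0, 0, 0, 1, 0, 0, 0.4, 0, 0, 0, 1, 0, 0, 0.4, 0, 0, 0, 1, 0, 0, 0.5, 0, 0, 0, 1, 0, 0, 0.5, 0, 0, 0, 1, 0, 0, 0.5, 0, 0, 0, 1, 0, 0, 0.5, 0, 0, 0, 1, 0, 0, 0.4, 0, 0, 0, 1, 0, 0, 0.3, 0, 0, 0, 1, 0, 0, 0.2, 0, 0, 0, 1])

```text
clock: 4.57
tcp_pos: [0.5181, -0.1508, 0.2366]
tool_rot: [-0.149, 3.138, 0.0]
contact_force: [1.2, -0.2, -2.8]
width: 0.0435
finger_force: 30.0
```

Run:
```python
from h import *
s=status.state();print(s['tcp_pos'],s['contact_force'],s['torque'],s['width'],s['finger_force'])
d=snap('wrist','w2');snap('side','s2')
a=cv2.resize(d['image'],(400,300));b=cv2.resize(cv2.imread('pics/s2.png')[200:425,200:500],(400,300));cv2.imwrite('pics/m2.png',np.hstack([a,b]))
```

```text
[ 0.51805839 -0.15077613  0.23661111] [ 1.20278374 -0.24535345 -2.7650142 ] [-0.0027621  -0.02738484  0.01008539] 0.04353130613507824 29.998899400234222
```

View pics/m2.png

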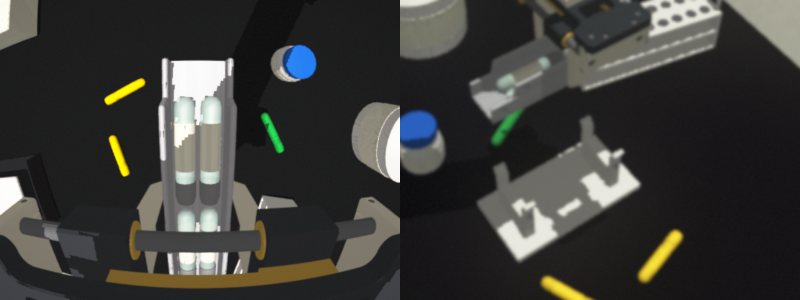

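Request:
carry_out(targets=[0.07, 0.4, 0, 0, 0, 0, 1, 0.14, 0.8, 0, 0, 0, 0, 1, 0.165, 0.95, 0, 0, 0, 0, 1, 0.165, 0.95, 0, 0, 0, 0, 1, 0.165, 0.95, 0, 0, 0, 0, 1, 0.165, 0.95, 0, 0, 0, 0, 1, 0.165, 0.95, 0, 0, 0, 0, 1, 0.165, 0.95, 0, 0, 0, 0, 1, 0.165, 0.95, 0, 0, 0, 0, 1, 0.165, 0.95, 0, 0, 0, 0, 1, 0.14, 0.8, 0, 0, 0, 0, 1, 0.07, 0.4, 0, 0, 0, 0, 1])

```text
clock: 5.67
tcp_pos: [0.5859, 0.2556, 0.2332]
tool_rot: [0.16, -3.134, -0.006]
contact_force: [-0.6, 1.2, -3.2]
width: 0.044
finger_force: 30.0
```

Request:
carry_out(targets=[0, 0, 0, 0, 0, 0, 1, 0, 0, 0, 0, 0, 0, 1, 0, 0, 0, 0, 0, 0, 1])

```text
clock: 5.92
tcp_pos: [0.5875, 0.2468, 0.2341]
tool_rot: [0.146, -3.136, 0.004]
contact_force: [0.0, -1.0, -3.5]
width: 0.0439
finger_force: 30.0
```

Run:
```python
from h import *
s=status.state();print(s['tcp_pos'],s['contact_force'],s['torque'],s['width'],s['clock'])
d=snap('wrist','w3');e=snap('scene','s3')
a=cv2.resize(d['image'],(400,300));b=cv2.resize(e['image'][240:465,300:600],(400,300));cv2.imwrite('pics/m3.png',np.hstack([a,b]))
```

```text
[0.58752136 0.24684847 0.23407521] [ 0.03023776 -0.99755435 -3.52143296] [-0.05911478 -0.00312379 -0.00915887] 0.04389250776433298 5.9167
```

View pics/m3.png

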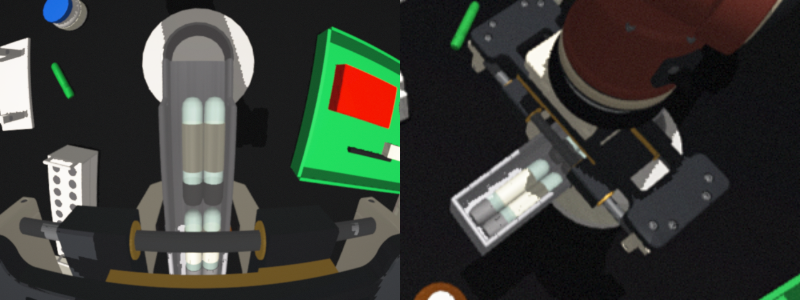

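Run:
```python
from h import *
d=dict(np.load('pics/w3.npz'));print('nose',watz(d,317,96,.236).round(4))
g=cv2.cvtColor(d['image'],cv2.COLOR_BGR2GRAY)
print('col320',g[5:100:2,318].tolist()); print('row80',g[70,220:420:4].tolist())
for v in(30,36,42): print(v,watz(d,318,v,.16).round(4),watz(d,318,v,.175).round(4))
```

```text
nose [0.4885 0.2399 0.236 ]
col320 [15, 14, 17, 16, 75, 127, 129, 128, 130, 129, 129, 130, 130, 130, 130, 108, 82, 75, 68, 64, 65, 66, 65, 66, 66, 65, 105, 140, 141, 141, 141, 140, 140, 140, 140, 140, 140, 140, 138, 139, 140, 140, 140, 139, 139, 139, 127, 114]
row80 [28, 28, 28, 84, 243, 242, 243, 243, 243, 243, 242, 95, 78, 67, 67, 67, 70, 137, 140, 140, 141, 142, 141, 139, 139, 139, 139, 139, 140, 140, 140, 139, 99, 66, 66, 67, 70, 83, 136, 236, 237, 237, 237, 237, 237, 180, 26, 25, 26, 28]
30 [0.436  0.2356 0.16  ] [0.4404 0.236  0.175 ]
36 [0.4402 0.236  0.16  ] [0.4443 0.2364 0.175 ]
42 [0.4443 0.2364 0.16  ] [0.4482 0.2367 0.175 ]
```

Request:
carry_out(targets=[0, 0, 0.1, 0.05, -0.5, 0, 1, -0.02, 0, 0.18, 0.09, -0.95, 0, 1, -0.03, 0, 0.19, 0.09, -0.95, 0, 1, -0.02, 0, 0.12, 0.05, -0.6, 0, 1, 0, 0, -0.3, 0, 0, 0, 1, 0, 0, -0.4, 0, 0, 0, 1, 0, 0, -0.4, 0, 0, 0, 1, 0, 0, -0.2, 0, 0, 0, 1, 0, 0, -0.1, 0, 0, 0, 1, 0, 0, 0, 0, 0, 0, 1, 0, 0, 0, 0, 0, 0, 1, 0, 0, 0, 0, 0, 0, 1])

```text
clock: 7.02
tcp_pos: [0.586, 0.2488, 0.2042]
tool_rot: [-0.136, 2.896, 0.017]
contact_force: [-0.3, -0.3, -3.1]
width: 0.0436
finger_force: 30.0
```

Request:
carry_out(targets=[0, 0, -0.05, 0, 0, 0, 1, 0, 0, -0.05, 0, 0, 0, 1, 0, 0, -0.05, 0, 0, 0, 1, 0, 0, -0.05, 0, 0, 0, 1, 0, 0, -0.05, 0, 0, 0, 1, 0, 0, -0.05, 0, 0, 0, 1, 0, 0, 0, 0, 0, 0, 1, 0, 0, 0, 0, 0, 0, 1])

```text
clock: 7.68
tcp_pos: [0.5851, 0.2487, 0.1908]
tool_rot: [-0.137, 2.898, 0.016]
contact_force: [-0.6, 0.3, -2.9]
width: 0.0435
finger_force: 30.0
```

Underside near the rim about 0.169; continuing slowly.

Request:
carry_out(targets=[0, 0, -0.03, 0, 0, 0, 1, 0, 0, -0.03, 0, 0, 0, 1, 0, 0, -0.03, 0, 0, 0, 1, 0, 0, 0, 0, 0, 0, 1, 0, 0, 0, 0, 0, 0, 1])

```text
clock: 8.1
tcp_pos: [0.5851, 0.2488, 0.1874]
tool_rot: [-0.137, 2.898, 0.016]
contact_force: [0.2, -0.1, -3.1]
width: 0.0439
finger_force: 30.0
```

Request:
carry_out(targets=[0, 0, -0.03, 0, 0, 0, 1, 0, 0, -0.03, 0, 0, 0, 1, 0, 0, 0, 0, 0, 0, 1, 0, 0, 0, 0, 0, 0, 1])

```text
clock: 8.43
tcp_pos: [0.5858, 0.2489, 0.1858]
tool_rot: [-0.137, 2.896, 0.017]
contact_force: [-0.3, -1.0, 1.6]
width: 0.0436
finger_force: 30.0
```

Request:
carry_out(targets=[0, 0, -0.01, 0, 0, 0, 1, -0.021, -0.002, 0.08, 0.047, -0.5, 0, 1, -0.025, -0.002, 0.079, 0.047, -0.5, 0, 1, -0.028, -0.003, 0.078, 0.047, -0.5, 0, 1, 0, 0, 0, 0, 0, 0, 1, 0, 0, 0, 0, 0, 0, 1])

```text
clock: 8.93
tcp_pos: [0.5807, 0.2485, 0.1934]
tool_rot: [-0.133, 2.781, 0.022]
contact_force: [-1.9, 0.7, -1.1]
width: 0.044
finger_force: 30.0
```

Request:
carry_out(targets=[0, 0, -0.01, 0, 0, 0, 1, 0, 0, 0, 0, 0, 0, 1, 0, 0, 0, 0, 0, 0, 1, 0, 0, 0, 0, 0, 0, 1, 0, 0, 0, 0, 0, 0, 1])

```text
clock: 9.35
tcp_pos: [0.5823, 0.2483, 0.1935]
tool_rot: [-0.131, 2.778, 0.023]
contact_force: [-3.0, -0.4, 0.5]
width: 0.0439
finger_force: 30.0
```

Request:
carry_out(targets=[-0.031, -0.003, 0.077, 0.047, -0.5, 0, 1, -0.034, -0.003, 0.074, 0.047, -0.5, 0, 1, 0, 0, 0, 0, 0, 0, 1, 0, 0, 0, 0, 0, 0, 1])

```text
clock: 9.68
tcp_pos: [0.5795, 0.2483, 0.1997]
tool_rot: [-0.129, 2.698, 0.027]
contact_force: [-0.9, 0.2, -1.4]
width: 0.0439
finger_force: 30.0
```

Request:
carry_out(targets=[-0.037, -0.003, 0.072, 0.047, -0.5, 0, 1, -0.04, -0.004, 0.072, 0.047, -0.5, 0, 1, 0, 0, 0, 0, 0, 0, 1, 0, 0, 0, 0, 0, 0, 1, 0, 0, 0, 0, 0, 0, 1])

```text
clock: 10.1
tcp_pos: [0.5766, 0.2479, 0.2052]
tool_rot: [-0.124, 2.618, 0.031]
contact_force: [-3.0, -1.6, -0.3]
width: 0.0438
finger_force: 30.0
```

Request:
carry_out(targets=[-0.043, -0.004, 0.07, 0.047, -0.5, 0, 1, -0.046, -0.004, 0.069, 0.047, -0.5, 0, 1, 0, 0, 0, 0, 0, 0, 1, 0, 0, 0, 0, 0, 0, 1, 0, 0, 0, 0, 0, 0, 1])

```text
clock: 10.52
tcp_pos: [0.5735, 0.2478, 0.2112]
tool_rot: [-0.12, 2.537, 0.036]
contact_force: [-1.2, -0.3, 0.5]
width: 0.0437
finger_force: 30.0
```

Run:
```python
from h import *
s=status.state();print(s['tcp_pos'],s['contact_force'],s['torque'],s['width'],s['clock'])
d=snap('wrist','w4');e=snap('side','s4')
a=cv2.resize(d['image'],(400,300));b=cv2.resize(e['image'][90:270,130:370],(400,300));cv2.imwrite('pics/m4.png',np.hstack([a,b]))
```

```text
[0.57350685 0.24776562 0.21115464] [-1.17411953 -0.28406147  0.47396389] [-0.10547871  1.15937682 -0.04352906] 0.04369785985657742 10.5167
```

View pics/m4.png

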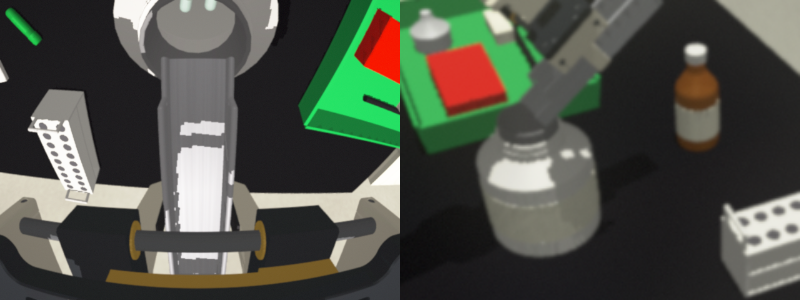

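Request:
carry_out(targets=[-0.048, -0.005, 0.068, 0.047, -0.5, 0, 1, -0.051, -0.005, 0.067, 0.047, -0.5, 0, 1, -0.054, -0.005, 0.066, 0.047, -0.5, 0, 1, 0, 0, 0, 0, 0, 0, 1, 0, 0, 0, 0, 0, 0, 1, 0, 0, 0, 0, 0, 0, 1])

```text
clock: 11.12
tcp_pos: [0.5696, 0.25, 0.2249]
tool_rot: [-0.113, 2.438, 0.036]
contact_force: [0.1, 0.5, -1.8]
width: 0.0438
finger_force: 30.0
```

Request:
carry_out(targets=[0.05, 0, 0.2, 0, 0, 0, 1, 0.1, 0, 0.4, 0, 0, 0, 1, 0.1, 0, 0.5, 0, 0, 0, 1, 0.1, 0, 0.5, 0, 0, 0, 1, 0, 0, 0.3, 0, 0, 0, 1, 0, 0, 0, 0, 0, 0, 1, 0, 0, 0, 0, 0, 0, 1, 0, 0, 0, 0, 0, 0, 1])

```text
clock: 11.78
tcp_pos: [0.5824, 0.249, 0.2992]
tool_rot: [-0.113, 2.441, 0.034]
contact_force: [0.3, 0.7, -2.5]
width: 0.044
finger_force: 30.0
```

Run:
```python
from h import *
s=status.state();print(s['tcp_pos'],s['contact_force'],s['torque'],s['width'],s['clock'])
d=snap('wrist','w5');e=snap('scene','s5')
a=cv2.resize(d['image'],(400,300));b=cv2.resize(e['image'][270:420,380:580],(400,300));cv2.imwrite('pics/m5.png',np.hstack([a,b]))
```

```text
[0.58235785 0.24896549 0.2991832 ] [ 0.3302846   0.7064573  -2.45560367] [-6.23240306e-02  1.01554296e+00 -4.25039779e-04] 0.04396024729496306 11.7833
```

View pics/m5.png

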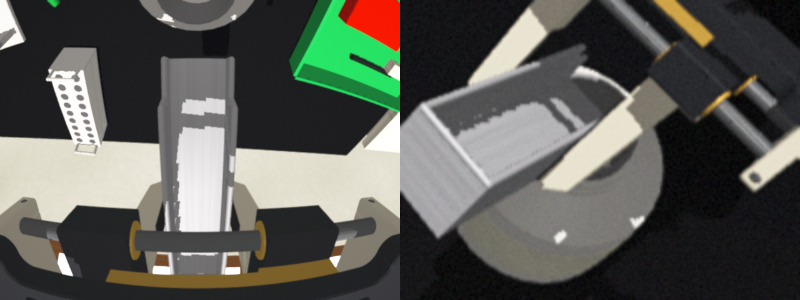

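Request:
carry_out(targets=[0, 0, 0, -0.09, 0.95, 0, 1, 0, 0, 0, -0.09, 0.95, 0, 1, -0.14, -0.8, 0, -0.09, 0.95, 0, 1, -0.14, -0.95, 0, -0.09, 0.95, 0, 1, -0.14, -0.95, 0, -0.09, 0.95, 0, 1, -0.14, -0.95, 0, -0.09, 0.95, 0, 1, -0.14, -0.95, 0, -0.09, 0.95, 0, 1, -0.14, -0.95, 0, -0.09, 0.95, 0, 1, -0.14, -0.95, 0, -0.09, 0.95, 0, 1, -0.14, -0.95, 0, 0, 0, 0, 1, -0.14, -0.95, 0, 0, 0, 0, 1, -0.14, -0.8, 0, 0, 0, 0, 1])

```text
clock: 12.88
tcp_pos: [0.5265, -0.1217, 0.2992]
tool_rot: [-0.145, 3.126, -0.01]
contact_force: [-0.4, -0.3, -1.4]
width: 0.0439
finger_force: 30.0
```

Request:
carry_out(targets=[-0.14, -0.5, 0, 0, 0, 0, 1, -0.1, -0.2, 0, 0, 0, 0, 1, 0, 0, 0, 0, 0, 0, 1, 0, 0, 0, 0, 0, 0, 1, 0, 0, 0, 0, 0, 0, 1])

```text
clock: 13.3
tcp_pos: [0.5181, -0.1434, 0.3002]
tool_rot: [-0.155, 3.123, -0.005]
contact_force: [0.3, 0.9, -2.4]
width: 0.0435
finger_force: 30.0
```

Run:
```python
from h import *
from scipy.spatial.transform import Rotation as R
s=status.state();print(s['tcp_pos'],s['tool_rot'],s['contact_force'],s['torque'],s['width'],s['clock'])
print('turn',((R.from_rotvec([-.148,3.137,-.001])*R.from_rotvec(s['tool_rot']).inv()).as_rotvec()/.08).round(2), 'shift',((np.array([.5165,-.1515,.3])-s['tcp_pos'])/.04).round(2))
d=snap('wrist','w6');e=snap('side','s6')
a=cv2.resize(d['image'],(400,300));b=cv2.resize(e['image'][140:410,200:560],(400,300));cv2.imwrite('pics/m6.png',np.hstack([a,b]))
```

```text
[ 0.51811402 -0.14337755  0.30022184] [-0.15502803  3.12330656 -0.00486406] [ 0.29921062  0.94907679 -2.39060692] [ 0.08210913  0.08992362 -0.04511648] 0.043513499005757794 13.3
turn [ 0.02  0.17 -0.06] shift [-0.04 -0.2  -0.01]
```

View pics/m6.png

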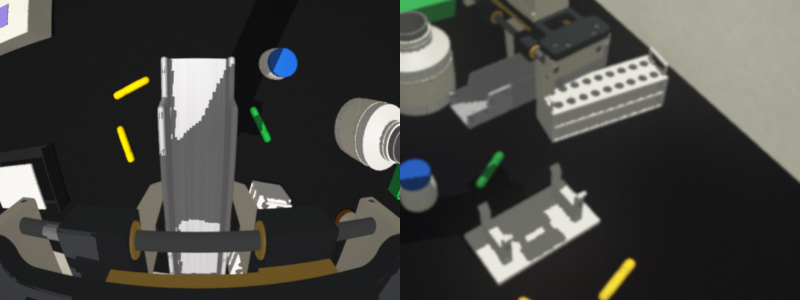

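Run:
```python
from h import *
for n in('w2','w3','w6'):
    d=dict(np.load(f'pics/{n}.npz'));g=cv2.cvtColor(d['image'],cv2.COLOR_BGR2GRAY).astype(int)
    print(n,g[82:104,300].tolist())
    for v in(90,93,96):
        print(v,[(watz(d,317,v,d['tcp'][2]+o)-d['tcp'])[0].round(4) for o in(-.002,.003,.008)])
```

```text
w2 [31, 31, 30, 30, 30, 32, 30, 31, 31, 32, 29, 32, 29, 41, 100, 195, 246, 250, 250, 250, 250, 250]
90 [np.float64(-0.1021), np.float64(-0.1015), np.float64(-0.1008)]
93 [np.float64(-0.1007), np.float64(-0.1001), np.float64(-0.0996)]
96 [np.float64(-0.0994), np.float64(-0.0988), np.float64(-0.0983)]
w3 [139, 140, 139, 140, 140, 140, 139, 140, 140, 140, 139, 140, 139, 139, 136, 127, 115, 111, 111, 112, 111, 112]
90 [np.float64(-0.1021), np.float64(-0.1015), np.float64(-0.1009)]
93 [np.float64(-0.1008), np.float64(-0.1002), np.float64(-0.0996)]
96 [np.float64(-0.0994), np.float64(-0.0989), np.float64(-0.0983)]
w6 [27, 26, 27, 25, 27, 27, 25, 27, 24, 30, 60, 149, 230, 242, 242, 242, 241, 241, 241, 241, 241, 241]
90 [np.float64(-0.1019), np.float64(-0.1013), np.float64(-0.1008)]
93 [np.float64(-0.1005), np.float64(-0.1), np.float64(-0.0995)]
96 [np.float64(-0.0992), np.float64(-0.0987), np.float64(-0.0982)]
```

Request:
carry_out(targets=[-0.04, -0.2, -0.4, 0.02, 0.17, -0.06, 1, 0, 0, -0.8, 0, 0, 0, 1, 0, 0, -0.9, 0, 0, 0, 1, 0, 0, -0.9, 0, 0, 0, 1, 0, 0, -0.8, 0, 0, 0, 1, 0, 0, -0.4, 0, 0, 0, 1, 0, 0, 0, 0, 0, 0, 1, 0, 0, 0, 0, 0, 0, 1, 0, 0, 0, 0, 0, 0, 1])

```text
clock: 14.15
tcp_pos: [0.5168, -0.1546, 0.1334]
tool_rot: [-0.142, 3.136, -0.006]
contact_force: [-0.2, 0.1, -1.4]
width: 0.0438
finger_force: 30.0
```

Run:
```python
from h import *
from scipy.spatial.transform import Rotation as R
s=status.state();print(s['tcp_pos'],s['tool_rot'],s['contact_force'],s['torque'],s['clock'])
print('turn',((R.from_rotvec([-.148,3.137,-.001])*R.from_rotvec(s['tool_rot']).inv()).as_rotvec()/.08).round(2), 'shift',((np.array([.5165,-.1515,.0517])-s['tcp_pos'])/.04).round(2))
e=snap('side','s7')
cv2.imwrite('pics/m7.png',cv2.resize(e['image'][240:420,220:460],(800,600)))
```

```text
[ 0.51679042 -0.15461297  0.13342162] [-0.14183665  3.13555177 -0.00581629] [-0.18513592  0.10649614 -1.42488114] [-0.00373545 -0.01447974  0.02295174] 14.15
turn [0.04 0.02 0.05] shift [-0.01  0.08 -2.04]
```

View pics/m7.png

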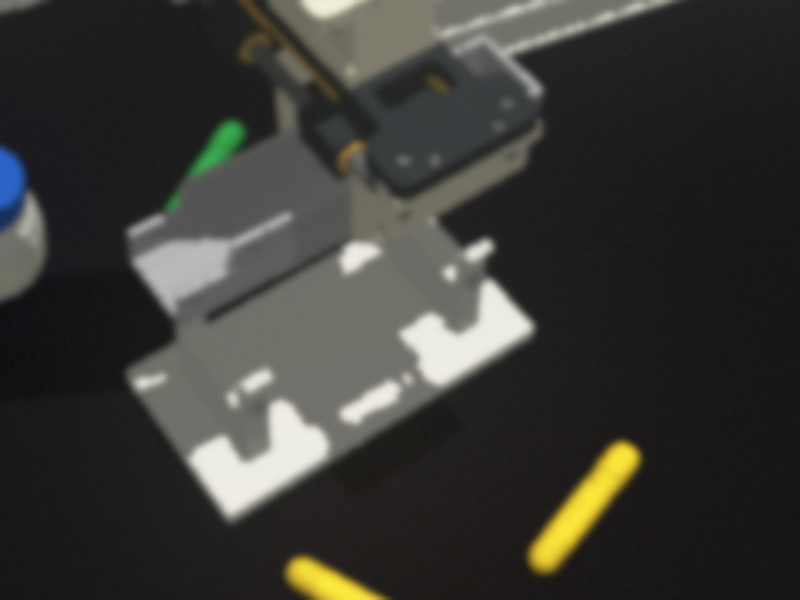

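Request:
carry_out(targets=[0, 0.06, -0.5, 0.02, 0, 0.03, 1, 0, 0, -0.4, 0, 0, 0, 1, 0, 0, -0.3, 0, 0, 0, 1, 0, 0, -0.25, 0, 0, 0, 1, 0, 0, -0.2, 0, 0, 0, 1, 0, 0, -0.15, 0, 0, 0, 1, 0, 0, -0.1, 0, 0, 0, 1, 0, 0, -0.03, 0, 0, 0, 1, 0, 0, 0, 0, 0, 0, 1, 0, 0, 0, 0, 0, 0, 1])

```text
clock: 15.03
tcp_pos: [0.5161, -0.152, 0.0558]
tool_rot: [-0.145, 3.136, -0.002]
contact_force: [-0.3, 0.9, -2.6]
width: 0.0442
finger_force: 30.0
```

No contact yet; a little further by touch.

Request:
carry_out(targets=[0, 0, -0.03, 0, 0, 0, 1, 0, 0, -0.03, 0, 0, 0, 1, 0, 0, 0, 0, 0, 0, 1, 0, 0, 0, 0, 0, 0, 1])

```text
clock: 15.37
tcp_pos: [0.516, -0.1522, 0.0537]
tool_rot: [-0.145, 3.136, -0.003]
contact_force: [-1.7, -0.2, 3.6]
width: 0.0436
finger_force: 30.0
```

Request:
carry_out(targets=[0, 0, -0.03, 0, 0, 0, 1, 0, 0, -0.03, 0, 0, 0, 1, 0, 0, 0, 0, 0, 0, 1, 0, 0, 0, 0, 0, 0, 1])

```text
clock: 15.7
tcp_pos: [0.5157, -0.1522, 0.0515]
tool_rot: [-0.145, 3.137, -0.002]
contact_force: [-3.0, 0.1, 9.0]
width: 0.0442
finger_force: 30.0
```

Request:
carry_out(targets=[0, 0, 0, 0, 0, 0, -1, 0, 0, 0, 0, 0, 0, -1, 0, 0, 0, 0, 0, 0, -1, 0, 0, 0, 0, 0, 0, -1, 0, 0, 0, 0, 0, 0, -1, 0, 0, 0, 0, 0, 0, -1, 0, 0, 0, 0, 0, 0, -1, 0, 0, 0, 0, 0, 0, -1, 0, 0, 0, 0, 0, 0, -1])

```text
clock: 16.45
tcp_pos: [0.5157, -0.1519, 0.0506]
tool_rot: [-0.145, 3.137, -0.002]
contact_force: [-0.8, -0.0, -0.5]
width: 0.0926
finger_force: 0.0
```

Request:
carry_out(targets=[0, 0, 0.3, 0, 0, 0, -1, 0, 0, 0.7, 0, 0, 0, -1, 0, 0, 0.9, 0, 0, 0, -1, 0, 0, 0.9, 0, 0, 0, -1, 0, 0, 0.9, 0, 0, 0, -1, 0, 0, 0.9, 0, 0, 0, -1, 0, 0, 0.6, 0, 0, 0, -1, 0, 0, 0, 0, 0, 0, -1, 0, 0, 0, 0, 0, 0, -1])

```text
clock: 17.2
tcp_pos: [0.5162, -0.152, 0.2599]
tool_rot: [-0.145, 3.134, -0.003]
contact_force: [0.0, 0.6, -1.0]
width: 0.0929
finger_force: 0.0
```

Run:
```python
from h import *
s=status.state();print(s['tcp_pos'],s['contact_force'],s['width'],s['clock'])
d=snap('wrist','w8');e=snap('side','s8');f=snap('scene','c8')
a=cv2.resize(d['image'],(400,300));b=cv2.resize(e['image'][260:410,230:430],(400,300));c=cv2.resize(f['image'][120:270,220:420],(400,300));g=cv2.resize(f['image'][270:420,380:580],(400,300))
cv2.imwrite('pics/m8.png',np.vstack([np.hstack([a,b]),np.hstack([c,g])]))
```

```text
[ 0.51620988 -0.1520395   0.2599143 ] [ 0.0282982   0.61372688 -0.98676314] 0.09294697420522968 17.2
```

View pics/m8.png

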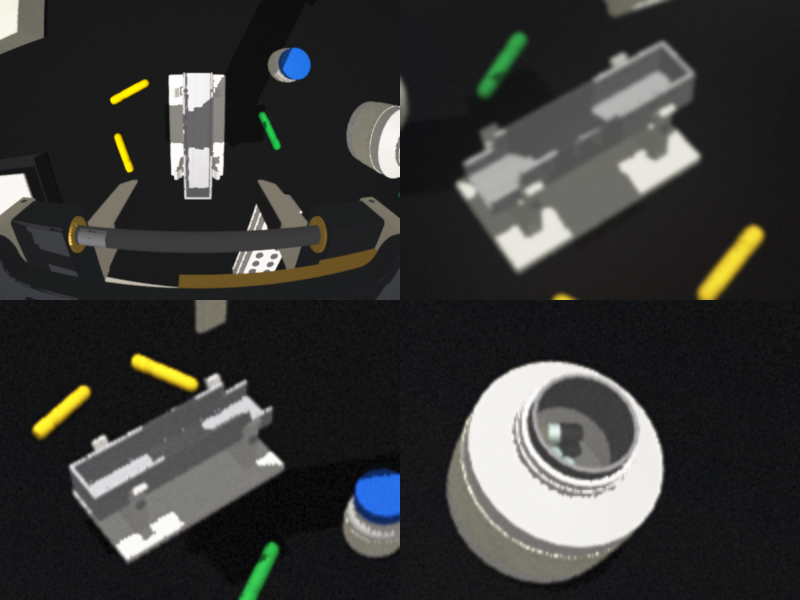

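The trough is empty, seated in both brackets and released. The tubes are in the jar, which stands where it did. Handing in.

```bash
python3 -c "
from bench import close_job; print(close_job())"
```

```text
the job is handed in; nothing more can be done
None
```

The trough was emptied into the jar and put back seated in both cradle brackets with the gripper clear. The job was handed in at about 17 s of the 59 s allowed, and no verdict came back.

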